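# Close the heavy lid of the sensor transport case

## Robot

A 6-joint arm with a two-finger parallel gripper is mounted at the origin on the work surface. World frame = base frame: x ahead of the robot, y to its left, z up, the work surface at z = 0. Lengths are in m, angles in rad, forces in N, time in s.
With the tool pointing down it reaches from about 0.375 to 0.975 m from the base axis. Payload 3.8 kg.
Tool frame: the origin (TCP) lies midway between the tips of the shut fingers; the grasp point (between the pads) lies 19 mm behind it; z points along the fingers, y is the direction in which the jaws open and shut (so a half turn about z gives the same grasp; the last joint's range is limited). The gripper opens to 85 mm and grips with 20 to 120 N. Pads are 22 mm wide; open, the fingers measure 114 mm over their backs; the gripper's body (76 mm by 85 mm) begins 54 mm behind the grasp point. The pads swing forward as they close: fully open they stand 13 mm farther back than shut.
Start: joints at [-1.174, 0.264, 1.604, -0, 1.274, -0.037], TCP at [0.284, -0.612, 0.208] pointing down, gripper open.
Joint ranges: [-2.63, 2.63], [-0.94, 2.18], [0.31, 2.57], [-1.31, 4.45], [0, 2.66], [-2.55, 2.55]. Speed limits (rad/s): [2.57, 2.57, 3.14, 3.14, 3.14, 3.14].

## Interface

Orientations are given as a rotation vector (axis times angle).
In Python, from cell import env, imaging gives the robot as it stands. The module is installed in compiled form; this text tells all that it offers.
- The arm moves only by the tool servo_tool, never from a script. Its argument "series" is a list of rows, each a list of 5 numbers: the opening in per cent of the stroke, from 0 (shut) to 100 (fully open), then the shift along the tool's x, y, z in mm, then the turn about the tool's z in degrees. In form: [[gripper, tx, ty, tz, roll], ...]. A call has 1 to 8 rows; each row is the pose to reach, as a shift and turn from the pose commanded when the call began, along the tool's axes at that moment; what a row does not reach only later rows make up. A row lasts 1/8 s, in which the tool goes at most 62.5 mm and 10.7 degrees, less where a joint would pass 70% of its speed; a pose out of reach is approached as far as the arm can. A call with a gripper value outside its range is refused whole. The fingers move at their own pace and stop on an object; "force" is the grip in N (left out, the last holds). Time passes only in rows, so rows that repeat a pose let the fingers close. It gives the time, the measured TCP pose, the force and the opening at its end, in the units of the state.
- env.get_obs(): the state, without advancing time (a new reading comes with each control period).
- imaging.get_image(name): name is "scene" or "top" or "wrist"; returns a dict with "img" (400x640x3 uint8, red, green, blue), "range_z" (400x640 float32, m along the optical axis (not along the pixel's ray), 0 where there is no reading), "vfov" (degrees; the focal length in pixels is half the picture's height over the tangent of half this angle, whatever the lens; pixels are square), "cx", "cy" (the principal point, pixels), "position" and "attitude" of the camera in the world. Camera axes: x right, y down, z forward; pixel columns grow to the right and rows downward; lengths in m; the calibration is good to about 2 mm. A picture is of the moment at which its call begins.
- env.finish_job(): hands the job in, once; it reports no verdict.
The state is a dict: "t": time; "joint_pos": joint angles; "joint_velocities": joint speeds; "joint_efforts": joint torques, N m; "ee_pos": TCP position; "tcp_rot": TCP orientation; "wrist_force": force on the tool from outside, world axes, zero at the start; "ft_torque": the same for the moment, N m; "gripper_width": finger opening in m.
Only numpy, scipy, OpenCV 4.12 (cv2) and the standard library are available. Lean on these libraries where they do the work, as an engineer would, in place of code of your own. Each camera call takes 0.05 s, during which the arm holds its last target. There are 200 camera calls.

## Task

Close the open black transport case: draw its heavy lid forward against the stiff hinge and let it down by the handle, bearing against it all the way so that it does not slam, then press it down on its seal with a steady 10 to 16 N for a second. After that push the red latch down flat against the front of the case, let go, and never squeeze or press the lid, handle or latch with more than 20 N; leave the sensor units and the jar beside the case where they are.

Things in the scene. Friction and masses are not known exactly. Their poses are not given: they have to be found in the camera images.
- case: black transport case fixed to the table, body 190 (x) x 300 (y) x 85 mm high, origin at the centre of its underside, z up. The hinge is along the rear (+x) top edge, the front is its -x side (to the robot's left as it stands). It carries the lid and latch.
- lid (a joint): lid angle, rad, about the case's y axis: 0 closed, 1.5 upright (rigid stops). Shell 190 x 300 x 35 mm, 0.55 to 1.1 kg (varies), on a friction hinge of about 0.6 N m: it stays put when wide open; from somewhere below 0.9 rad (the heavier the sooner) most fall; the lightest must be pushed nearly all the way. Once down it stays down. Press it at the handle bar or on top at the front.
- lid_hinge (a point): nominal centre of the lid's hinge axis, fixed to the case frame at x +95, y 0, z 90 mm. Seals of different thickness are fitted, so the hinge and the closed lid really lie up to 5 mm higher or lower than nominal (varies, not measured: find it by feel).
- handle_home (a point): where the centre of the handle bar nominally lies once the lid is closed (+-5 mm in height, as the hinge): 240 mm from the hinge towards -x and 8 mm higher. Round steel bar 12 mm thick, 98 mm free length along the case's y axis, on two posts, with a 44 mm clear gap to the lid's front edge. It turns with the lid.
- latch (a joint): angle of the red flap latch (plastic, 36 mm wide, 50 mm long, 7 mm thick), hinged on the lid's front edge, axis along the case's y, beside the handle. With the lid closed: 0 hangs straight down along the case front, 1.5 rad stands out forwards (-x); rigid stops at both. It stays where it is left; about 1.5 N at its end moves it.
- latch_home (a point): where the centre of the latch's pivot nominally lies once the lid is closed (+-5 mm in height): 105 mm to the +y side of handle_home, 10 mm in front of the case front
- unit_a_mid (a point): white plastic sensor unit, 110 x 36 mm, 24 mm high at its raised end, loose on the table; point 12 mm above its underside. A bystander.
- unit_b_mid (a point): white plastic sensor unit, 110 x 36 mm, 24 mm high at its raised end, loose on the table; point 12 mm above its underside. A bystander.
- jar_mid (a point): small jar with blue cap, 52 mm across, 65 mm high, loose; point half-way up. A bystander.

How it is judged:
By the outcome, as a careful person would: the job done as asked, in the order asked, and still so for the second after the job is handed in, with the robot touching nothing.
It also fails if it takes over 61 s, if anything falls off the work surface, if the arm or the gripper's body presses on something with over 40 N, if the wrist force passes 120 N, or if a joint passes its speed limit or range.

## Working session

There is one attempt and no reset: what is moved stays moved. The work goes in short steps, Python scripts to look and compute and a tool call to move; the robot and the scene stay as the last step left them, time stands still between calls to the robot, and variables do not carry over. Pictures are saved under pics/ and viewed, about 8 in all and at most 12, crops included, and the job is handed in when it is done.

Besides the shell and the picture viewer there is one more tool, called after "Emit:" by a JSON object that holds its "api" and its "payload". servo_tool: Moves the arm, as the interface text tells. Its arguments: {"type":"object","properties":{"series":{"type":"array","items":{"type":"array","items":{"type":"number"}}},"force":{"type":"number"}},"required":["series"]}

```bash
mkdir -p pics; python3 - <<'E'
from cell import env, imaging
import cv2, numpy as np, pickle
o=env.get_obs(); print({k:np.round(v,3) for k,v in o.items()})
for n in("scene","top"):
    d=imaging.get_image(n); pickle.dump(d,open(f"{n}0.pkl","wb"))
    cv2.imwrite(f"pics/{n}0.png",d["img"][:,:,::-1]); print(n,d["vfov"],d["cx"],d["cy"],d["position"],d["attitude"])
E
```

```text
{'t': np.float64(0.0), 'joint_pos': array([-1.174,  0.265,  1.605, -0.   ,  1.274, -0.037]), 'joint_velocities': array([-0.   , -0.   ,  0.002, -0.001, -0.002, -0.001]), 'joint_efforts': array([ 1.0000e-03, -5.1510e+01, -3.6732e+01, -0.0000e+00,  1.3000e-02,
       -0.0000e+00]), 'ee_pos': array([ 0.283, -0.612,  0.207]), 'tcp_rot': array([-3.066e+00, -6.760e-01,  1.000e-03]), 'wrist_force': array([ 0.164, -0.344, -0.019]), 'ft_torque': array([ 0.022, -0.002,  0.021]), 'gripper_width': np.float64(0.085)}
scene 42.8455160474806 328.2090703929477 202.0677452539132 [1.56463521 0.3248599  0.76515424] [-1.3694219  -1.93395087  1.01552688]
top 44.1321181382768 329.07155437750134 199.60018146676973 [ 0.41235228 -0.00967191  1.02309144] [-2.10917132  2.1611906  -0.20261917]
```

View pics/scene0.png

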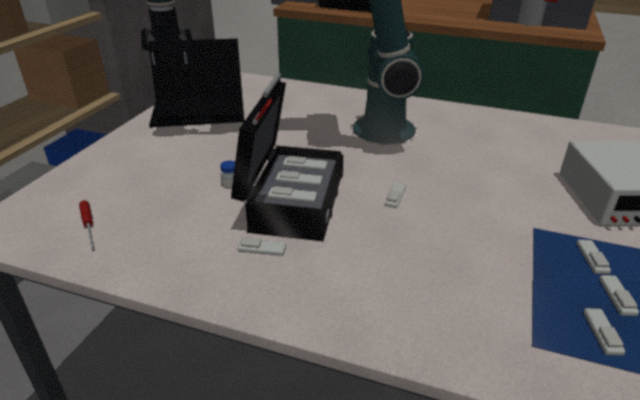

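View pics/top0.png

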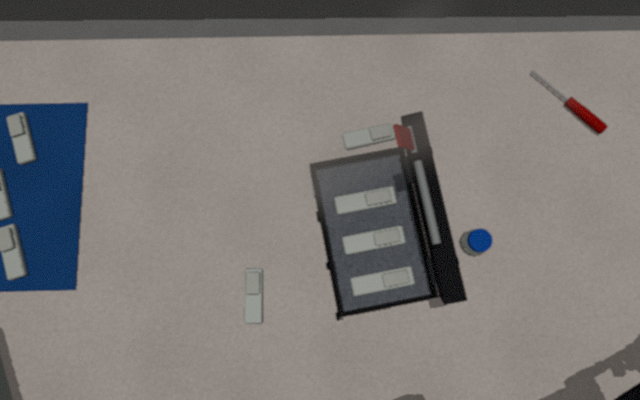

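The scene view shows the case open near the base, with its lid upright. In the top view the lid edge runs from about (415,115) to (455,300), the handle bar from (418,162) to (437,243), and the red latch is at (403,138). The jar is at (478,240), and the units are at (370,135) and (253,295). Next I'll measure positions.

```bash
cat > h.py <<'E'
import numpy as np, cv2
from scipy.spatial.transform import Rotation as R
def cloud(d):
    f=200/np.tan(np.radians(d["vfov"]/2)); z=d["range_z"]; v,u=np.mgrid[:400,:640]
    P=np.stack([(u-d["cx"])*z/f,(v-d["cy"])*z/f,z],-1)
    W=P@R.from_rotvec(d["attitude"]).as_matrix().T+d["position"]; W[z==0]=np.nan
    return W
E
python3 - <<'E'
from h import *; import pickle
np.set_printoptions(precision=4,suppress=True)
d=pickle.load(open("top0.pkl","rb")); W=cloud(d)
print("att\n",R.from_rotvec(d["attitude"]).as_matrix())
for n,(u,v) in dict(table=(200,200),case1=(312,165),case2=(340,312),bar1=(419,170),bar2=(436,235),barmid=(428,202),latch=(403,138),lid1=(416,118),lid2=(455,297),jar=(480,240),ua=(368,137),ub=(253,295),inner=(350,220)).items(): print(n,W[v,u])
# case outline from rim height
z=W[...,2]; rim=((z>.076)&(z<.095)).astype(np.uint8); rim[:, :300]=0; rim[:,445:]=0
pts=W[rim>0][:,:2].astype(np.float32); print(len(pts),cv2.minAreaRect(pts))
hi=(z>.2)&(np.arange(640)>380)[None]&(np.arange(640)<480)[None]&(np.arange(400)<320)[:,None]
p=W[hi]; print("high",len(p),p.min(0),p.max(0))
r=cv2.minAreaRect(p[:,:2].astype(np.float32)); print(r)
# bar: bright pixels high
g=d["img"].mean(2); b=hi&(g>95); q=W[b]; print("bar",len(q),np.median(q,0),cv2.minAreaRect(q[:,:2].astype(np.float32)), np.percentile(q[:,2],[5,50,95]))
im=d["img"].astype(int); rd=hi&(im[...,0]>im[...,1]+40); q=W[rd]; print("latch",len(q),q.min(0),q.max(0),np.median(q,0),cv2.minAreaRect(q[:,:2].astype(np.float32)))
s=pickle.load(open("scene0.pkl","rb"));W2=cloud(s);z=W2[...,2];im=s["img"].astype(int)
rd=(z>.15)&(z<.45)&(im[...,0]>im[...,1]+40);q=W2[rd];print("latch scene",len(q),q.min(0),q.max(0),np.median(q,0))
cv2.imwrite("pics/crops.png",np.hstack([cv2.resize(d["img"][90:330,300:500,::-1],None,fx=2,fy=2,interpolation=2),cv2.resize(s["img"][70:230,215:315,::-1],None,fx=3,fy=3,interpolation=2)]))
E
```

```text
att
 [[-0.0253 -0.9843  0.1749]
 [-0.9996  0.023  -0.0153]
 [ 0.0111 -0.1752 -0.9845]]
table [ 0.5998  0.2456 -0.001 ]
case1 [0.6469 0.0072 0.0915]
case2 [ 0.3668 -0.0391  0.0879]
bar1 [ 0.5757 -0.1514  0.3307]
bar2 [ 0.481  -0.1696  0.3324]
barmid [ 0.5283 -0.1612  0.3325]
latch [ 0.6269 -0.1322  0.322 ]
lid1 [ 0.6716 -0.1616  0.2813]
lid2 [ 0.3935 -0.204   0.2804]
jar [ 0.4955 -0.3164  0.0667]
ua [ 0.7252 -0.1117  0.0131]
ub [0.401  0.1321 0.0134]
inner [ 0.5416 -0.0648  0.0612]
3371 ((0.5196552276611328, -0.10721804946660995), (0.3049013912677765, 0.19467610120773315), 9.13671875)
high 4761 [ 0.3835 -0.2219  0.22  ] [ 0.6832 -0.1179  0.3355]
((0.5336815118789673, -0.18085287511348724), (0.30017155408859253, 0.06677956134080887), 15.890312194824219)
bar 666 [ 0.5342 -0.1621  0.3311] ((0.5344411134719849, -0.1820594072341919), (0.29939356446266174, 0.06662780791521072), 16.744070053100586) [0.2803 0.3311 0.3339]
latch 79 [ 0.6134 -0.1279  0.3253] [ 0.6459 -0.1187  0.3308] [ 0.6305 -0.1238  0.3282] ((0.6299283504486084, -0.12389849126338959), (0.03293788433074951, 0.006044868379831314), 9.16593074798584)
latch scene 87 [-0.8434 -0.184   0.2774] [0.6524 0.5024 0.3305] [ 0.6407 -0.1287  0.3143]
```

View pics/crops.png

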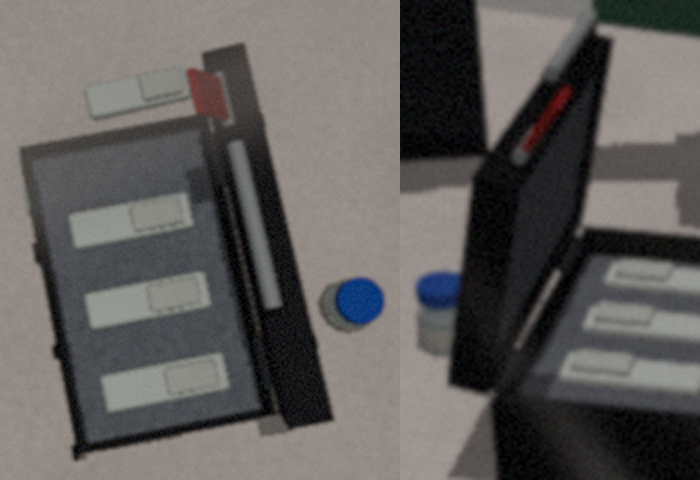

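```bash
cat >> h.py <<'E'
from cell import env
def rel(target,yaw_deg):
    """shift (mm, tool axes) and roll (deg) to bring TCP to target with tool y along world heading yaw (mod 180)"""
    o=env.get_obs(); M=R.from_rotvec(o["tcp_rot"]).as_matrix()
    s=M.T@(np.array(target)-o["ee_pos"])*1e3
    a=np.radians(yaw_deg); y=M.T@[np.cos(a),np.sin(a),0]; r=np.degrees(np.arctan2(-y[0],y[1]))
    return s, (r+90)%180-90, M
E
python3 - <<'E'
from h import *; import pickle
np.set_printoptions(precision=4,suppress=True)
d=pickle.load(open("top0.pkl","rb")); W=cloud(d); g=d["img"].mean(2); z=W[...,2]
b=np.zeros((400,640),bool); b[150:255,405:445]=1; b&=(g>80)&(z>.322)
q=W[b].astype(np.float32); l=cv2.fitLine(q[:,:2],2,0,.01,.01).ravel(); print(len(q),l,np.degrees(np.arctan2(l[1],l[0])))
t=(q[:,:2]-l[2:])@l[:2]; print(np.percentile(t,[1,99]), l[2:]+l[:2]*np.percentile(t,[1,99]).mean(), np.median(q[:,2]))
e=(q[:,:2]-l[2:])@[-l[1],l[0]]; print("perp",np.percentile(e,[2,98]))
s=(W[...,2]>.076)&(W[...,2]<.095)
for rng,ax in(((180,300),0),):
    pts=np.array([W[v,np.where(s[v])[0][np.where(s[v])[0]>300][0]] for v in range(180,300,4)])
    l=cv2.fitLine(pts[:,:2].astype(np.float32),2,0,.01,.01).ravel(); print("front",l,np.degrees(np.arctan2(l[1],l[0]))%180,np.median(pts[:,2]))
c=np.radians(-80.8); x,r,M=rel([.528,-.161,.40],-80.8); print(x,r,M)
E
```

```text
613 [ 0.986   0.167   0.5292 -0.1598] 9.613415
[-0.0591  0.0606] [ 0.5299 -0.1597] 0.33154705
perp [-0.0051  0.0043]
front [ 0.9859  0.1675  0.5059 -0.0132] 9.642639 0.083126304720951
[ 411.4192 -306.6711 -192.3905] 15.65562633829063 [[ 0.9074  0.4203 -0.0008]
 [ 0.4203 -0.9074  0.0019]
 [ 0.     -0.002  -1.    ]]
```

Emit:
{"api": "servo_tool", "payload": {"series": [[100,0,0,-60,0],[100,0,0,-120,2],[100,35,-26,-160,5],[100,83,-61,-193,8],[100,131,-97,-193,11],[100,179,-132,-193,14],[100,227,-168,-193,16],[100,275,-203,-193,16]], "force": 20}}

```text
t: 1.1
ee_pos: [0.4484, -0.3107, 0.4008]
tcp_rot: [-3.132, -0.242, 0.0]
wrist_force: [0.4, -0.4, -0.5]
gripper_width: 0.0853
```

```bash
python3 -c "
from h import *
s,r,M=rel([.530,-.160,.40],-80.4);print(s,r,M,env.get_obs())"
```

```text
[ 103.7899288  -136.43607903    0.78319752] -0.773699817210499 [[ 9.88158038e-01  1.53439378e-01 -2.20142132e-04]
 [ 1.53439440e-01 -9.88158008e-01  2.98645134e-04]
 [-1.71711287e-04 -3.28887075e-04 -9.99999931e-01]] {'t': 1.1, 'joint_pos': array([-6.51777347e-01, -4.11274456e-02,  1.59498747e+00,  1.03902184e-04,
        1.58808880e+00,  7.64972787e-01]), 'joint_velocities': array([ 8.50077752e-01, -1.34310249e-01,  1.34808937e-01,  6.25941955e-04,
        7.98340814e-05,  8.31940994e-01]), 'joint_efforts': array([ -4.87448573, -37.02477694, -38.48787546,  -0.09370397,
         0.28659929,  -0.80683893]), 'ee_pos': array([ 0.44837399, -0.31074611,  0.40075615]), 'tcp_rot': array([-3.13196442e+00, -2.41714578e-01,  3.08645232e-04]), 'wrist_force': array([ 0.38272105, -0.43681667, -0.54814285]), 'ft_torque': array([-0.00271838, -0.00987771, -0.04297484]), 'gripper_width': 0.08528524022655978}
```

Emit:
{"api": "servo_tool", "payload": {"series": [[100,35,-46,0,0],[100,70,-92,0,0],[100,105,-138,0,0],[100,105,-138,0,0]]}}

```text
t: 1.6
ee_pos: [0.5316, -0.1565, 0.4003]
tcp_rot: [-3.13, -0.252, 0.001]
wrist_force: [-0.7, -0.4, 0.1]
gripper_width: 0.0852
```

```bash
python3 - <<'E'
from h import *; from cell import imaging
s,r,M=rel([.530,-.160,.40],-80.4);print(s,r,env.get_obs()["joint_velocities"])
d=imaging.get_image("wrist"); cv2.imwrite("pics/w1.png",d["img"][:,:,::-1]); W=cloud(d)
m=(W[...,2]>.315)&(W[...,2]<.345); q=W[m].astype(np.float32); print(len(q))
if len(q)>20:
    l=cv2.fitLine(q[:,:2],2,0,.01,.01).ravel(); print(l,np.degrees(np.arctan2(l[1],l[0])),q.min(0),q.max(0))
    e=(q[:,:2]-l[2:])@[-l[1],l[0]]; print(np.percentile(e,[2,98]))
E
```

```text
[-2.09635028  3.2229162   0.3456618 ] -0.40636267209849564 [-0.06534507 -0.00835859  0.00453361 -0.04855089  0.00566546 -0.03240798]
3621
[ 0.96068937  0.27762565  0.5689616  -0.1502259 ] 16.118546 [ 0.46863818 -0.18055432  0.31504053] [ 0.64872724 -0.11919453  0.33533576]
[-0.01210417  0.01028959]
```

View pics/w1.png

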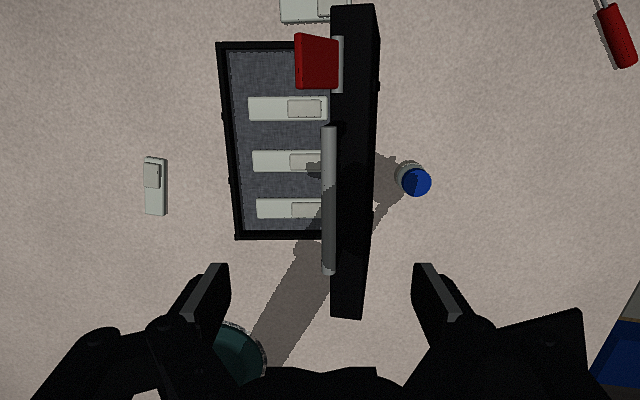

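```bash
python3 - <<'E'
from h import *; from cell import imaging
np.set_printoptions(precision=4,suppress=True)
d=imaging.get_image("wrist"); W=cloud(d); z=W[...,2]
m=np.zeros((400,640),bool); m[128:272,318:340]=1; m&=(z>.322)
q=W[m].astype(np.float32); l=cv2.fitLine(q[:,:2],2,0,.01,.01).ravel(); print(len(q),l,np.degrees(np.arctan2(l[1],l[0])))
t=(q[:,:2]-l[2:])@l[:2]; print(l[2:]+l[:2]*np.percentile(t,[1,99]).mean(),np.percentile(t,[1,99]),np.percentile(q[:,2],[50,95]))
e=(q[:,:2]-l[2:])@[-l[1],l[0]]; print(np.percentile(e,[2,98]))
o=env.get_obs(); c=l[2:]; y=R.from_rotvec(o["tcp_rot"]).as_matrix()[:,1]
n=np.array([l[1],-l[0]]); print("bar offset along case x from TCP",(c-o["ee_pos"][:2])@n, "tool y",y, o["ee_pos"])
E
```

```text
2255 [ 0.9859  0.1672  0.5339 -0.1617] 9.624564
[ 0.5299 -0.1624] [-0.0624  0.0542] [0.332  0.3336]
[-0.0062  0.0059]
bar offset along case x from TCP 0.0025188890603035845 tool y [ 0.1557 -0.9878  0.0001] [ 0.5303 -0.1597  0.4006]
```

Emit:
{"api": "servo_tool", "payload": {"series": [[60,0,2,20,-0.6],[50,0,2,45,-0.6],[50,0,2,70,-0.6],[50,0,2,94,-0.6],[40,0,2,94,-0.6],[30,0,2,94,-0.6],[22,0,2,94,-0.6],[22,0,2,94,-0.6]]}}

```text
t: 2.7
ee_pos: [0.5313, -0.1624, 0.3083]
tcp_rot: [3.13, 0.259, 0.003]
wrist_force: [-0.4, -0.2, -0.9]
gripper_width: 0.0189
```

Emit:
{"api": "servo_tool", "payload": {"series": [[19,0,0,0,0],[17,0,0,0,0],[16,0,0,0,0],[16,0,0,0,0]]}}

```text
t: 3.2
ee_pos: [0.5307, -0.1621, 0.3071]
tcp_rot: [-3.131, -0.259, 0.0]
wrist_force: [0.1, 0.5, -0.7]
gripper_width: 0.0138
```

```bash
python3 - <<'E'
from h import *; from cell import imaging
np.set_printoptions(precision=4,suppress=True)
o=env.get_obs();print(R.from_rotvec(o["tcp_rot"]).as_matrix(),o["ee_pos"],o["gripper_width"],o["wrist_force"])
# planned rows: bar along arc, tool y = case x; theta from now
th0=1.36; 
f=lambda t:(-(.24*np.cos(t)-.008*np.sin(t)), .24*np.sin(t)+.008*np.cos(t))
for t in np.arange(1.36,-.01,-.08): print(round(t,2),np.round((f(t)[0]-f(th0)[0])*1e3,1),np.round(-(f(t)[1]-f(th0)[1])*1e3,1))
E
```

```text
[[ 0.9864  0.1644 -0.0002]
 [ 0.1644 -0.9864  0.0001]
 [-0.0001 -0.0001 -1.    ]] [ 0.5307 -0.1621  0.3071] 0.01383548802588983 [ 0.1262  0.5495 -0.7368]
1.36 0.0 -0.0
1.28 -18.8 4.1
1.2 -37.1 9.8
1.12 -55.0 16.9
1.04 -72.2 25.3
0.96 -88.7 35.2
0.88 -104.4 46.3
0.8 -119.1 58.6
0.72 -132.8 72.1
0.64 -145.3 86.6
0.56 -156.7 102.1
0.48 -166.8 118.4
0.4 -175.5 135.5
0.32 -182.9 153.3
0.24 -188.8 171.5
0.16 -193.3 190.2
0.08 -196.2 209.2
-0.0 -197.6 228.4
```

Emit:
{"api": "servo_tool", "payload": {"series": [[16,0,-9,2,0],[16,0,-19,4,0],[16,0,-28,7,0],[16,0,-37,10,0],[16,0,-46,13,0],[16,0,-55,17,0],[16,0,-64,21,0],[16,0,-72,25,0]]}}

```text
t: 4.2
ee_pos: [0.5186, -0.0904, 0.2816]
tcp_rot: [-3.131, -0.259, 0.001]
wrist_force: [0.1, -0.5, 1.3]
gripper_width: 0.0133
```

Emit:
{"api": "servo_tool", "payload": {"series": [[16,0,-8,5,0],[16,0,-16.5,10,0],[16,0,-24.5,15,0],[16,0,-32,21,0],[16,0,-39.5,27,0],[16,0,-47,33,0],[16,0,-54,40,0],[16,0,-60.5,47,0]]}}

```text
t: 5.2
ee_pos: [0.5088, -0.0309, 0.2346]
tcp_rot: [-3.131, -0.259, 0.0]
wrist_force: [0.2, 0.4, -0.4]
gripper_width: 0.0139
```

```bash
python3 - <<'E'
from h import *; from cell import imaging
np.set_printoptions(precision=4,suppress=True)
o=env.get_obs(); print(o["ee_pos"],o["wrist_force"],o["ft_torque"],o["joint_velocities"])
d=imaging.get_image("scene"); cv2.imwrite("pics/s2.png",cv2.resize(d["img"][60:260,200:400,::-1],None,fx=2.5,fy=2.5,interpolation=2))
E
```

```text
[ 0.5088 -0.0309  0.2346] [ 0.1737  0.4184 -0.3649] [-0.0347 -0.0144  0.0166] [ 0.0975  0.0096  0.0951  0.0007 -0.1046  0.0952]
```

View pics/s2.png

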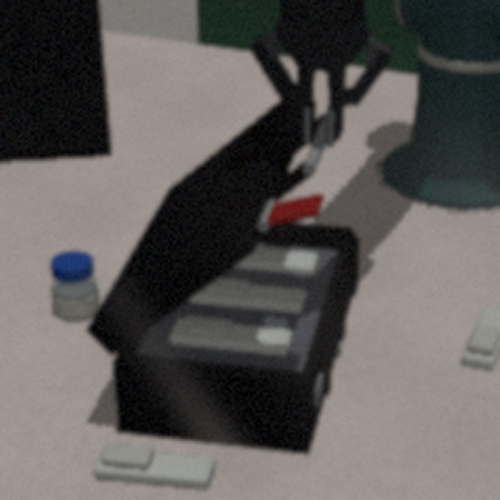

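Emit:
{"api": "servo_tool", "payload": {"series": [[16,0,-6.5,7,0],[16,0,-12.5,14.5,0],[16,0,-18.5,22,0],[16,0,-24,30,0],[16,0,-29,38,0],[16,0,-34,46,0],[16,0,-38.5,55,0],[16,0,-42.5,63.5,0]]}}

```text
t: 6.25
ee_pos: [0.5018, 0.0113, 0.1711]
tcp_rot: [-3.13, -0.259, 0.0]
wrist_force: [-0.9, 3.7, 0.6]
gripper_width: 0.0137
```

```bash
python3 - <<'E'
from h import *; from cell import imaging
np.set_printoptions(precision=4,suppress=True)
o=env.get_obs(); print(o["ee_pos"],o["wrist_force"],o["ft_torque"])
d=imaging.get_image("wrist"); W=cloud(d); cv2.imwrite("pics/w3.png",d["img"][:,:,::-1])
for n in("top","scene"):
    d=imaging.get_image(n);W=cloud(d)
    H=np.array([.5372,-.2022]);cx=np.array([.167,-.986]);cy=np.array([.986,.167])
    p=W.reshape(-1,3); xc=(p[:,:2]-H)@cx; yc=(p[:,:2]-H)@cy
    m=(yc>-.12)&(yc<-.06)&(xc<-.02)&(xc>-.15)&(p[:,2]>.1); a,b=np.polyfit(-xc[m],p[m,2],1); print(n,m.sum(),"lid top slope angle",np.arctan(a),b)
E
```

```text
[0.5018 0.0113 0.1711] [-0.9251  3.6849  0.6306] [0.5353 0.156  0.02  ]
top 2400 lid top slope angle 0.40484534133066785 0.12733266455365333
scene 411 lid top slope angle 0.40131830143342306 0.12846876791735387
```

View pics/w3.png

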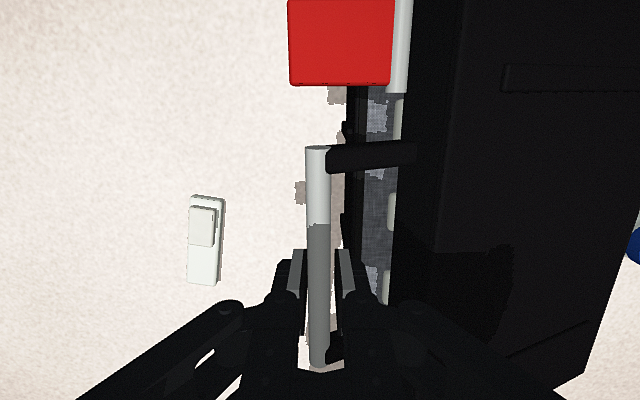

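Emit:
{"api": "servo_tool", "payload": {"series": [[16,0,-3.5,9,0],[16,0,-7,18,0],[16,0,-10,27,0],[16,0,-12.5,36,0]]}}

```text
t: 6.9
ee_pos: [0.4993, 0.0244, 0.1355]
tcp_rot: [-3.128, -0.258, 0.001]
wrist_force: [-2.7, 8.4, 1.4]
gripper_width: 0.0134
```

```bash
cat > lid.py <<'E'
from h import *; from cell import imaging
np.set_printoptions(precision=4,suppress=True)
o=env.get_obs(); print(o["t"],o["ee_pos"],o["wrist_force"],o["ft_torque"])
d=imaging.get_image("top");W=cloud(d)
H=np.array([.5372,-.2022]);cx=np.array([.167,-.986]);cy=np.array([.986,.167])
p=W.reshape(-1,3); xc=(p[:,:2]-H)@cx; yc=(p[:,:2]-H)@cy
m=(yc>-.12)&(yc<-.06)&(xc<-.02)&(xc>-.15)&(p[:,2]>.1); a,b=np.polyfit(-xc[m],p[m,2],1); print(m.sum(),"lid",np.arctan(a),b)
E
python3 lid.py
```

```text
6.9 [0.4993 0.0244 0.1355] [-2.6714  8.422   1.4279] [1.4731 0.4797 0.0125]
2449 lid 0.2546269609436923 0.1256877659640193
```

Emit:
{"api": "servo_tool", "payload": {"series": [[16,0,-1,3,0],[16,0,-2,6.5,0],[16,0,-3,10,0]]}}

```text
t: 7.32
ee_pos: [0.4989, 0.0271, 0.1255]
tcp_rot: [-3.129, -0.258, 0.002]
wrist_force: [-2.3, 6.8, 1.2]
gripper_width: 0.0142
```

```bash
python3 lid.py
```

```text
7.325 [0.4989 0.0271 0.1255] [-2.3293  6.8417  1.2115] [1.2319 0.3763 0.0363]
2433 lid 0.21340585122928962 0.1253283626634178
```

Emit:
{"api": "servo_tool", "payload": {"series": [[16,0,-1,4,0],[16,0,-1.9,8,0],[16,0,-2.7,12,0]]}}

```text
t: 7.75
ee_pos: [0.4984, 0.0297, 0.1135]
tcp_rot: [-3.129, -0.258, 0.002]
wrist_force: [-2.4, 6.7, -0.1]
gripper_width: 0.0137
```

```bash
python3 lid.py
```

```text
7.75 [0.4984 0.0297 0.1135] [-2.3574  6.6648 -0.0951] [ 1.2293  0.3213 -0.0333]
2428 lid 0.16225220830216974 0.12518883643988496
```

Emit:
{"api": "servo_tool", "payload": {"series": [[16,0,-0.5,3,0],[16,0,-1,6,0],[16,0,-1.5,9.5,0]]}}

```text
t: 8.18
ee_pos: [0.4982, 0.0313, 0.104]
tcp_rot: [-3.128, -0.258, 0.002]
wrist_force: [-0.8, 7.8, 0.8]
gripper_width: 0.0138
```

```bash
python3 lid.py
```

```text
8.175 [0.4982 0.0313 0.104 ] [-0.7971  7.7937  0.7615] [1.353  0.3091 0.029 ]
2421 lid 0.12369659800674605 0.12498754718086601
```

Emit:
{"api": "servo_tool", "payload": {"series": [[16,0,-0.4,3,0],[16,0,-0.8,6,0],[16,0,-1.2,9,0]]}}

```text
t: 8.6
ee_pos: [0.4979, 0.0325, 0.0949]
tcp_rot: [-3.128, -0.258, 0.002]
wrist_force: [-1.8, 8.1, -0.3]
gripper_width: 0.0137
```

```bash
python3 lid.py
```

```text
8.6 [0.4979 0.0325 0.0949] [-1.7565  8.063  -0.3186] [1.3275 0.3529 0.0268]
2415 lid 0.08839121828746521 0.12479223041424876
```

Next to about 0.05.

Emit:
{"api": "servo_tool", "payload": {"series": [[16,0,-0.3,3,0],[16,0,-0.6,6,0],[16,0,-0.9,9,0]]}}

```text
t: 9.02
ee_pos: [0.4978, 0.0333, 0.0858]
tcp_rot: [-3.128, -0.258, 0.002]
wrist_force: [-2.6, 7.6, -0.9]
gripper_width: 0.0139
```

```bash
python3 lid.py
```

```text
9.025 [0.4978 0.0333 0.0858] [-2.6033  7.5524 -0.9006] [1.3215 0.2751 0.0253]
2415 lid 0.050049653610654644 0.12487384963627729
```

Emit:
{"api": "servo_tool", "payload": {"series": [[16,0,-0.2,3,0],[16,0,-0.4,6,0],[16,0,-0.5,8,0]]}}

```text
t: 9.45
ee_pos: [0.4977, 0.0339, 0.0777]
tcp_rot: [-3.128, -0.258, 0.002]
wrist_force: [-1.3, 7.7, -1.1]
gripper_width: 0.014
```

```bash
python3 lid.py
```

```text
9.45 [0.4977 0.0339 0.0777] [-1.2927  7.7062 -1.1109] [ 1.3944  0.2818 -0.0176]
2409 lid 0.018553564620510856 0.12479283534977825
```

Emit:
{"api": "servo_tool", "payload": {"series": [[16,0,-0.1,2,0],[16,0,-0.2,4,0],[16,0,-0.3,6,0]]}}

```text
t: 9.88
ee_pos: [0.4984, 0.0342, 0.0729]
tcp_rot: [-3.129, -0.258, -0.0]
wrist_force: [-2.9, 8.6, 6.6]
gripper_width: 0.0139
```

```bash
python3 lid.py
```

```text
9.875 [0.4984 0.0342 0.0729] [-2.8783  8.6236  6.6014] [1.4586 0.4699 0.0588]
2409 lid 0.0028096904864989614 0.12493999321819345
```

Emit:
{"api": "servo_tool", "payload": {"series": [[16,0,-1,-1,0],[20,0,-1.5,-1,0],[35,0,-1.5,-1,0],[35,0,-1.5,-1,0],[35,0,-1.5,-27,0],[35,0,-1.5,-53,0],[10,0,-1.5,-53,0],[0,0,-1.5,-53,0]]}}

```text
t: 10.92
ee_pos: [0.4975, 0.0341, 0.1245]
tcp_rot: [3.131, 0.259, -0.001]
wrist_force: [-0.3, 1.3, 1.3]
gripper_width: -0.0004
```

Emit:
{"api": "servo_tool", "payload": {"series": [[0,0,0,0,0],[0,0,0,8,0],[0,0,0,13,0],[0,0,0,16,0]]}}

```text
t: 11.42
ee_pos: [0.4974, 0.0342, 0.1081]
tcp_rot: [-3.131, -0.259, 0.002]
wrist_force: [-1.3, -0.1, -0.4]
gripper_width: 0.0003
```

```bash
python3 lid.py
```

```text
11.425 [0.4974 0.0342 0.1081] [-1.3445 -0.1169 -0.4035] [-0.0457  0.0034  0.0169]
2408 lid 0.0028729295640218533 0.12489298415407778
```

Emit:
{"api": "servo_tool", "payload": {"series": [[0,0,0,1.5,0],[0,0,0,3,0],[0,0,0,4,0],[0,0,0,4,0]]}}

```text
t: 11.98
ee_pos: [0.498, 0.0343, 0.1052]
tcp_rot: [-3.131, -0.259, -0.0]
wrist_force: [0.0, 0.5, -0.7]
gripper_width: -0.0002
```

Emit:
{"api": "servo_tool", "payload": {"series": [[0,0,0,0.5,0],[0,0,0,1,0],[0,0,0,1,0]]}}

```text
t: 12.35
ee_pos: [0.498, 0.0342, 0.1042]
tcp_rot: [-3.131, -0.259, -0.0]
wrist_force: [0.0, 0.1, 0.2]
gripper_width: 0.0003
```

Emit:
{"api": "servo_tool", "payload": {"series": [[0,0,0,0.5,0],[0,0,0,1,0],[0,0,0,1,0]]}}

```text
t: 12.72
ee_pos: [0.498, 0.0342, 0.1031]
tcp_rot: [-3.131, -0.259, 0.0]
wrist_force: [0.3, 0.1, 0.3]
gripper_width: 0.0002
```

Emit:
{"api": "servo_tool", "payload": {"series": [[0,0,0,0.5,0],[0,0,0,1,0],[0,0,0,1,0]]}}

```text
t: 13.1
ee_pos: [0.498, 0.0343, 0.1021]
tcp_rot: [-3.131, -0.259, 0.0]
wrist_force: [-0.4, -0.1, 0.4]
gripper_width: 0.0002
```

Emit:
{"api": "servo_tool", "payload": {"series": [[0,0,0,0.5,0],[0,0,0,1,0],[0,0,0,1,0]]}}

```text
t: 13.48
ee_pos: [0.498, 0.0342, 0.1011]
tcp_rot: [-3.131, -0.259, 0.0]
wrist_force: [0.1, -0.3, 0.1]
gripper_width: 0.0002
```

```bash
python3 - <<'E'
from h import *; from cell import imaging
np.set_printoptions(precision=4,suppress=True)
d=imaging.get_image("wrist"); cv2.imwrite("pics/w4.png",d["img"][:,:,::-1]); W=cloud(d); o=env.get_obs(); print(o["ee_pos"],o["wrist_force"])
cx=np.array([.167,-.986]);cy=np.array([.986,.167]); p=W.reshape(-1,3); r=p[:,:2]-o["ee_pos"][:2]; x=r@cx; y=r@cy
m=(abs(x)<.02)&(y>.015)&(y<.04)&(p[:,2]>.08); print(m.sum()); q=p[m]; print(x[m].min(),x[m].max(),np.percentile(q[:,2],[50,95]), np.median(x[m][q[:,2]>np.percentile(q[:,2],70)]))
E
```

```text
[0.498  0.0342 0.1011] [ 0.141  -0.2589  0.5785]
7638
-0.018874008030087396 0.017242422186814082 [0.2014 0.2115] -0.006335697662133587
```

View pics/w4.png

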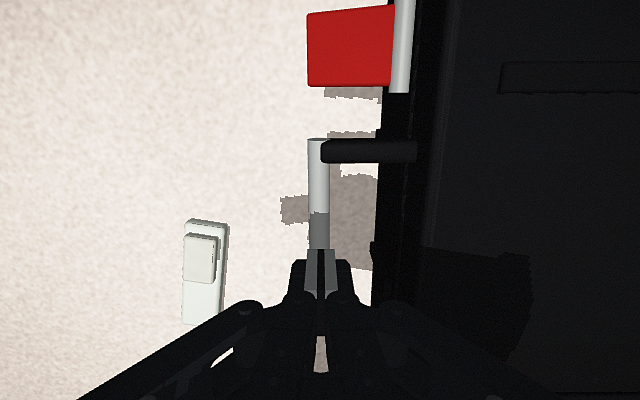

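```bash
python3 - <<'E'
from h import *; from cell import imaging
np.set_printoptions(precision=4,suppress=True)
d=imaging.get_image("wrist"); W=cloud(d)
print(W[150:240:15,319], W[100,480],W[50,350],W[50,402])
E
```

```text
[[0.5513 0.0445 0.103 ]
 [0.5439 0.0433 0.1046]
 [0.5359 0.042  0.1043]
 [0.5277 0.0407 0.1042]
 [0.5186 0.0392 0.1028]
 [0.5105 0.0378 0.1044]] [ 0.5874 -0.0187  0.1252] [0.6014 0.0371 0.0907] [0.6039 0.014  0.1032]
```

Emit:
{"api": "servo_tool", "payload": {"series": [[0,0,0,0.5,0],[0,0,0,1,0],[0,0,0,1,0]]}}

```text
t: 13.95
ee_pos: [0.4979, 0.0342, 0.1001]
tcp_rot: [-3.131, -0.259, 0.0]
wrist_force: [0.1, 0.2, -0.2]
gripper_width: 0.0006
```

Emit:
{"api": "servo_tool", "payload": {"series": [[0,0,0,0.5,0],[0,0,0,1,0],[0,0,0,1.5,0],[0,0,0,1.5,0]]}}

```text
t: 14.45
ee_pos: [0.498, 0.0343, 0.0986]
tcp_rot: [-3.131, -0.259, 0.0]
wrist_force: [0.2, 0.3, 0.1]
gripper_width: 0.0001
```

Emit:
{"api": "servo_tool", "payload": {"series": [[0,0,0,0.5,0],[0,0,0,1,0],[0,0,0,1,0]]}}

```text
t: 14.82
ee_pos: [0.498, 0.0343, 0.0976]
tcp_rot: [-3.131, -0.259, 0.0]
wrist_force: [-0.2, -0.1, -0.2]
gripper_width: 0.0003
```

Emit:
{"api": "servo_tool", "payload": {"series": [[0,0,0,0.5,0],[0,0,0,1,0],[0,0,0,1,0]]}}

```text
t: 15.2
ee_pos: [0.498, 0.0342, 0.0966]
tcp_rot: [3.131, 0.259, -0.0]
wrist_force: [0.8, -0.5, 0.0]
gripper_width: -0.0001
```

```bash
python3 - <<'E'
from h import *; from cell import imaging
np.set_printoptions(precision=4,suppress=True)
d=imaging.get_image("wrist"); s=imaging.get_image("scene"); W=cloud(d)
a=cv2.resize(d["img"][200:320,260:380,::-1],(480,480),interpolation=2)
# project TCP in scene
Rm=R.from_rotvec(s["attitude"]).as_matrix(); c=Rm.T@(env.get_obs()["ee_pos"]-s["position"]); f=200/np.tan(np.radians(s["vfov"]/2)); u,v=int(c[0]/c[2]*f+s["cx"]),int(c[1]/c[2]*f+s["cy"]); print(u,v)
b=cv2.resize(s["img"][v-24:v+24,u-16:u+16,::-1],(320,480),interpolation=2)
cv2.imwrite("pics/c5.png",np.clip(np.hstack([a,b]).astype(int)*1.8,0,255).astype(np.uint8))
for v in(240,248,255,265,280): print(v,W[v,[300,308,316,320,326,334,342]][:,2])
E
```

```text
352 177
240 [ 0.0002 -0.0002  0.1041  0.1041  0.1024 -0.0009  0.0003]
248 [ 0.0013 -0.0004  0.1028  0.1038  0.1022  0.0012 -0.0006]
255 [ 0.      0.1295  0.1299  0.1294  0.13    0.1297 -0.0003]
265 [0.1317 0.1391 0.1387 0.1381 0.1384 0.1387 0.1315]
280 [0.1438 0.1492 0.1503 0.1493 0.1507 0.1503 0.1444]
```

View pics/c5.png

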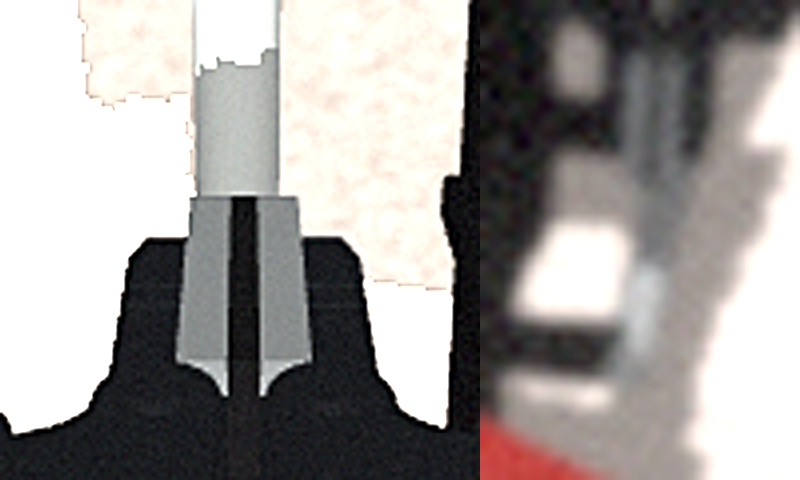

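```bash
python3 - <<'E'
from h import *; from cell import imaging
np.set_printoptions(precision=4,suppress=True)
d=imaging.get_image("wrist"); W=cloud(d); o=env.get_obs(); M=R.from_rotvec(o["tcp_rot"]).as_matrix()
print("cam in tool mm",(d["position"]-o["ee_pos"])@M*1e3, "axis",M.T@R.from_rotvec(d["attitude"]).as_matrix()[:,2])
for v in(244,248,250,252,255,265,280): print(v,((W[v,[312,328]]-o["ee_pos"])@M*1e3).ravel())
E
```

```text
cam in tool mm [  83.8093   -0.7621 -165.3995] axis [-0.3264  0.0005  0.9452]
244 [ 2.3834 -5.4163 -5.5     2.4827  3.4924 -5.7129]
248 [ 0.2066 -5.4221 -6.0936 -0.6506  3.5429 -4.4777]
250 [ 10.4759  -4.7996 -27.7171  10.429    2.9308 -27.6439]
252 [ 10.7003  -4.7386 -30.137   10.4577   2.8832 -29.7028]
255 [ 10.7093  -4.6673 -33.0607  10.8085   2.7988 -33.2545]
265 [ 10.9307  -4.4375 -42.4073  10.8762   2.5892 -42.328 ]
280 [ 10.0458  -4.1946 -52.7141   9.9201   2.3608 -52.5333]
```

Emit:
{"api": "servo_tool", "payload": {"series": [[0,0,0,1,0],[0,0,0,2,0],[0,0,0,2,0]]}}

```text
t: 15.72
ee_pos: [0.4979, 0.0343, 0.0945]
tcp_rot: [-3.131, -0.259, 0.0]
wrist_force: [-0.6, -0.0, -0.6]
gripper_width: 0.0002
```

Emit:
{"api": "servo_tool", "payload": {"series": [[0,0,0,1,0],[0,0,0,2,0],[0,0,0,2,0]]}}

```text
t: 16.1
ee_pos: [0.4979, 0.0342, 0.0925]
tcp_rot: [-3.131, -0.259, 0.0]
wrist_force: [-0.4, 0.1, 0.3]
gripper_width: 0.0003
```

Emit:
{"api": "servo_tool", "payload": {"series": [[0,0,0,1,0],[0,0,0,2,0],[0,0,0,2,0]]}}

```text
t: 16.48
ee_pos: [0.4979, 0.0343, 0.0906]
tcp_rot: [-3.131, -0.259, 0.0]
wrist_force: [-1.0, -0.4, -0.1]
gripper_width: 0.0002
```

Emit:
{"api": "servo_tool", "payload": {"series": [[0,0,0,1,0],[0,0,0,2,0],[0,0,0,2,0]]}}

```text
t: 16.85
ee_pos: [0.4979, 0.0343, 0.0886]
tcp_rot: [-3.131, -0.259, 0.0]
wrist_force: [0.3, -0.6, 0.1]
gripper_width: -0.0004
```

```bash
python3 - <<'E'
from h import *; from cell import imaging
np.set_printoptions(precision=4,suppress=True)
d=imaging.get_image("wrist"); W=cloud(d); o=env.get_obs(); M=R.from_rotvec(o["tcp_rot"]).as_matrix()
T=(W-o["ee_pos"])@M*1e3
for v in(240,244,246,248,250,252): print(v,T[v,[312,320,328]].round(1).tolist())
t=imaging.get_image("scene"); Ws=cloud(t); q=Ws.reshape(-1,3); r=(q-o["ee_pos"])@M*1e3
m=(abs(r[:,1])<25)&(abs(r[:,0])<60)&(r[:,2]<30)&(r[:,2]>-60)
for i in np.where(m)[0][::3]: print(divmod(i,640),r[i].round(0),end=";")
E
```

```text
240 [[9.6, -5.1, -15.1], [9.6, -0.9, -15.1], [8.6, 3.3, -13.2]]
244 [[6.8, -5.2, -14.3], [7.3, -0.9, -15.1], [6.5, 3.3, -13.6]]
246 [[5.5, -5.2, -13.9], [6.8, -0.9, -16.4], [5.0, 3.3, -12.9]]
248 [[4.5, -5.2, -14.3], [5.2, -0.9, -15.7], [3.7, 3.3, -12.7]]
250 [[10.4, -4.8, -27.5], [11.0, -0.9, -28.7], [10.5, 2.9, -27.7]]
252 [[10.4, -4.8, -29.5], [10.6, -0.9, -30.1], [10.5, 2.9, -29.9]]
(np.int64(158), np.int64(354)) [-11.   0. -58.];(np.int64(161), np.int64(352)) [  7.   3. -60.];(np.int64(162), np.int64(349)) [  2.  11. -53.];(np.int64(162), np.int64(352)) [ 11.   2. -59.];(np.int64(162), np.int64(356)) [  7.  -7. -58.];(np.int64(162), np.int64(359)) [  6. -14. -58.];(np.int64(163), np.int64(349)) [  7.  10. -53.];(np.int64(163), np.int64(352)) [ 12.   2. -57.];(np.int64(163), np.int64(355)) [ 11.  -5. -57.];(np.int64(163), np.int64(358)) [ 11. -13. -58.];(np.int64(164), np.int64(347)) [-54.  22. -15.];(np.int64(164), np.int64(350)) [  8.   7. -52.];(np.int64(164), np.int64(353)) [ 13.  -1. -55.];(np.int64(164), np.int64(356)) [  7.  -7. -53.];(np.int64(164), np.int64(359)) [  1. -
[... 2847 characters left out ...]
nt64(186), np.int64(349)) [ 58.   2. -19.];(np.int64(186), np.int64(352)) [ 52.  -5. -16.];(np.int64(187), np.int64(342)) [ 59.  19. -14.];(np.int64(187), np.int64(345)) [ 57.  12. -14.];(np.int64(187), np.int64(349)) [ 56.   2. -15.];(np.int64(187), np.int64(352)) [ 54.  -5. -14.];(np.int64(188), np.int64(342)) [ 59.  19. -11.];(np.int64(188), np.int64(349)) [ 60.   2. -14.];(np.int64(188), np.int64(353)) [ 51.  -7. -10.];(np.int64(189), np.int64(351)) [ 57.  -3. -10.];(np.int64(190), np.int64(341)) [60. 21. -6.];(np.int64(190), np.int64(346)) [59.  9. -7.];(np.int64(190), np.int64(352)) [56. -5. -7.];(np.int64(191), np.int64(348)) [58.  4. -4.];(np.int64(191), np.int64(352)) [57. -6. -4.];
```

Emit:
{"api": "servo_tool", "payload": {"series": [[0,0,0,2,0],[0,0,0,4,0],[0,0,0,6,0],[0,0,0,6,0]]}}

```text
t: 17.45
ee_pos: [0.4978, 0.0342, 0.0824]
tcp_rot: [-3.131, -0.259, 0.001]
wrist_force: [-0.5, -0.1, 0.3]
gripper_width: -0.0001
```

```bash
python3 - <<'E'
from h import *; from cell import imaging
np.set_printoptions(precision=4,suppress=True)
d=imaging.get_image("wrist"); W=cloud(d); o=env.get_obs(); M=R.from_rotvec(o["tcp_rot"]).as_matrix()
T=(W-o["ee_pos"])@M*1e3; print(o["wrist_force"])
for v in(240,244,246,248,250,252): print(v,T[v,[312,320,328]].round(1).tolist())
E
```

```text
[ 0.3368  0.8916 -0.1996]
240 [[12.0, -5.0, -20.2], [13.1, -1.0, -22.4], [11.8, 3.1, -19.8]]
244 [[9.5, -5.0, -19.7], [10.7, -1.0, -21.9], [9.4, 3.1, -19.4]]
246 [[9.4, -5.0, -21.5], [10.0, -1.0, -22.8], [8.4, 3.1, -19.7]]
248 [[7.8, -5.0, -20.7], [8.1, -1.0, -21.3], [7.2, 3.1, -19.6]]
250 [[10.5, -4.8, -28.0], [10.1, -1.0, -27.2], [10.3, 2.9, -27.5]]
252 [[10.2, -4.8, -29.4], [10.3, -1.0, -29.5], [10.5, 2.9, -30.0]]
```

Emit:
{"api": "servo_tool", "payload": {"series": [[0,0,0,1,0],[0,0,0,2,0],[0,0,0,3,0],[0,0,0,3,0]]}}

```text
t: 18.0
ee_pos: [0.4983, 0.0343, 0.0811]
tcp_rot: [-3.131, -0.259, -0.0]
wrist_force: [-4.3, -0.8, 9.4]
gripper_width: -0.0002
```

Emit:
{"api": "servo_tool", "payload": {"series": [[0,0,0,0.5,0],[0,0,0,0.5,0],[0,0,0,0.5,0]]}}

```text
t: 18.38
ee_pos: [0.4983, 0.0343, 0.081]
tcp_rot: [-3.131, -0.259, -0.0]
wrist_force: [-5.3, 0.1, 11.6]
gripper_width: -0.0003
```

Emit:
{"api": "servo_tool", "payload": {"series": [[0,0,0,0.2,0],[0,0,0,0.2,0],[0,0,0,0.2,0],[0,0,0,0.2,0],[0,0,0,0.2,0],[0,0,0,0.2,0],[0,0,0,0.2,0],[0,0,0,0.2,0]]}}

```text
t: 19.38
ee_pos: [0.4983, 0.0343, 0.081]
tcp_rot: [3.131, 0.259, 0.0]
wrist_force: [-5.1, -0.3, 13.6]
gripper_width: 0.0
```

Emit:
{"api": "servo_tool", "payload": {"series": [[0,0,0,0,0],[0,0,0,0,0],[0,0,0,0,0],[0,0,0,0,0]]}}

```text
t: 19.88
ee_pos: [0.4983, 0.0343, 0.081]
tcp_rot: [-3.131, -0.259, -0.0]
wrist_force: [-4.9, -0.9, 13.2]
gripper_width: 0.0003
```

```bash
python3 lid.py; python3 - <<'E'
from h import *; from cell import imaging
np.set_printoptions(precision=4,suppress=True)
d=imaging.get_image("wrist"); W=cloud(d); im=d["img"].astype(int)
m=(im[...,0]>im[...,1]+60)&(W[...,2]>.05)&(W[...,2]<.13); q=W[m]; H=np.array([.5372,-.2022]);cx=np.array([.167,-.986]);cy=np.array([.986,.167])
x=(q[:,:2]-H)@cx*1e3; y=(q[:,:2]-H)@cy*1e3; print(len(q),"x",np.percentile(x,[1,50,99]),"y",np.percentile(y,[1,50,99]))
for a in np.arange(-270,-190,8):
    k=(x>a)&(x<a+8)
    if k.sum()>20: print(a+4,np.median(q[k,2]))
E
```

```text
19.875 [0.4983 0.0343 0.081 ] [-4.9146 -0.8715 13.1669] [ 0.006   0.9841 -0.0537]
2403 lid 0.0032899197194880287 0.12485774658997177
8337 x [-246.8787 -225.2569 -206.3929] y [ 86.6413 104.4367 120.8797]
-250 0.0810433510174143
-242 0.08324328009397758
-234 0.08687736616587696
-226 0.09056247638019432
-218 0.09428396578413623
-210 0.0979638736049007
```

Emit:
{"api": "servo_tool", "payload": {"series": [[0,0,0,-20,0],[0,0,0,-50,0],[0,35,1,-50,0],[0,70,2,-50,0],[0,103,2,-50,0],[0,103,2,-30,0],[0,103,2,-10,0],[0,103,2,-5,0]]}}

```text
t: 20.98
ee_pos: [0.5964, 0.049, 0.0806]
tcp_rot: [-3.131, -0.259, 0.01]
wrist_force: [-0.2, 0.2, 0.1]
gripper_width: -0.0003
```

```bash
cat > loc.py <<'E'
from h import *; from cell import imaging
np.set_printoptions(precision=4,suppress=True)
o=env.get_obs(); H=np.array([.5372,-.2022]);cx=np.array([.167,-.986]);cy=np.array([.986,.167])
p=o["ee_pos"]; print(o["t"],"TCP hinge-frame",(p[:2]-H)@cx*1e3,(p[:2]-H)@cy*1e3,p[2],o["wrist_force"])
d=imaging.get_image("wrist"); W=cloud(d); im=d["img"].astype(int)
m=(im[...,0]>im[...,1]+60)&(W[...,2]>.03)&(W[...,2]<.13); q=W[m]; x=(q[:,:2]-H)@cx*1e3; print("red",m.sum())
for a in np.arange(-262,-190,6):
    k=(x>a)&(x<a+6)
    if k.sum()>15: print(a+3,np.median(q[k,2]).round(4),end="; ")
E
python3 loc.py
```

```text
20.975 TCP hinge-frame -237.7499364056429 100.35428077582733 0.08055282771753558 [-0.1539  0.1785  0.0942]
red 3775
-247 0.0817; -241 0.0838; -235 0.0866; -229 0.0894; -223 0.0922; -217 0.0947; -211 0.0976; -205 0.0993;
```

Emit:
{"api": "servo_tool", "payload": {"series": [[0,0,0,0,0],[0,0,0,8,0],[0,0,0,14,0],[0,0,0,18,0],[0,0,0,22,0],[0,0,0,22,0]]}}

```text
t: 21.78
ee_pos: [0.6, 0.0492, 0.0618]
tcp_rot: [-3.131, -0.259, 0.0]
wrist_force: [-1.5, 0.6, -0.4]
gripper_width: -0.0003
```

```bash
python3 loc.py
```

```text
21.775 TCP hinge-frame -237.40315153456132 103.87540959054967 0.06177335604050751 [-1.5192  0.6317 -0.4133]
red 2405
-247 0.0771; -241 0.0787; -235 0.0821; -229 0.0859; -223 0.0899; -217 0.093; -211 0.0964; -205 0.0988;
```

Emit:
{"api": "servo_tool", "payload": {"series": [[0,0,0,4,0],[0,0,0,8,0],[0,0,4,8,0],[0,0,8,8,0],[0,0,12,8,0],[0,0,16,8,0],[0,0,18,8,0],[0,0,18,8,0]]}}

```text
t: 22.82
ee_pos: [0.602, 0.0346, 0.054]
tcp_rot: [-3.126, -0.257, 0.002]
wrist_force: [-2.6, 14.5, 1.4]
gripper_width: 0.0003
```

```bash
python3 loc.py; python3 lid.py
```

```text
22.825 TCP hinge-frame -222.70769821943435 103.41818093705615 0.053992698902356806 [-2.5873 14.5018  1.3557]
red 50
-211 0.0885; 22.875 [0.602  0.0346 0.054 ] [-3.2485 14.3479  2.3129] [ 1.8148  0.31   -0.0439]
2404 lid 0.0018920496801515107 0.12501456267065103
```

Emit:
{"api": "servo_tool", "payload": {"series": [[0,0,-5,0,0],[0,0,-25,0,0],[0,0,-45,0,0],[0,0,-60,-10,0],[0,0,-60,-10,0]]}}

```text
t: 23.55
ee_pos: [0.594, 0.0922, 0.0655]
tcp_rot: [3.131, 0.262, 0.004]
wrist_force: [0.2, 0.1, 0.3]
gripper_width: -0.0
```

```bash
python3 loc.py; python3 - <<'E'
from h import *; from cell import imaging
np.set_printoptions(precision=4,suppress=True)
o=env.get_obs(); M=R.from_rotvec(o["tcp_rot"]).as_matrix()
for n in("scene","wrist"):
    d=imaging.get_image(n); W=cloud(d); r=(W.reshape(-1,3)-o["ee_pos"])@M*1e3
    print(n)
    for a in range(-140,-10,10):
        m=(r[:,2]>a)&(r[:,2]<a+10)&(abs(r[:,0])<48)&(abs(r[:,1])<70)
        if m.sum()>5: print(a,m.sum(),"x",np.percentile(r[m,0],[2,98]).round(),"y",np.percentile(r[m,1],[2,98]).round())
cv2.imwrite("pics/w6.png",d["img"][:,:,::-1])
E
```

```text
23.55 TCP hinge-frame -280.7677846945952 105.13093489230721 0.06545501290440704 [0.1996 0.1396 0.2862]
red 1141
-223 0.0601; -217 0.0722; -211 0.0854; -205 0.0941; scene
-140 146 x [-4. 17.] y [-41.  40.]
-130 179 x [-1. 23.] y [-48.  47.]
-120 218 x [-9. 21.] y [-60.  59.]
-110 165 x [ 1. 18.] y [-57.  56.]
-100 135 x [-10.  20.] y [-49.  49.]
-90 113 x [-9. 18.] y [-42.  41.]
-80 138 x [-10.  17.] y [-33.  32.]
-70 55 x [ 3. 15.] y [-24.  27.]
-60 45 x [-5. 14.] y [-13.  13.]
-50 52 x [-46.  14.] y [-14.  60.]
-40 87 x [-47.  14.] y [-14.  69.]
-30 28 x [-47.  17.] y [-8. 70.]
-20 25 x [-12.  18.] y [64. 69.]
wrist
-120 364 x [16. 18.] y [-18.  17.]
-110 8486 x [ 7. 17.] y [-56.  56.]
-100 9108 x [-4. 17.] y [-50.  50.]
-90 5912 x [-10.  16.] y [-43.  42.]
-80 6356 x [-9. 13.] y [-35.  35.]
-70 1719 x [-9. 13.] y [-26.  26.]
-60 924 x [-10.  11.] y [-13.  12.]
-50 771 x [ 6. 11.] y [-13.  13.]
-40 707 x [-46.  11.] y [-13.  52.]
-30 390 x [-15.  16.] y [-9. 70.]
-20 1041 x [-17.  17.] y [64. 69.]
```

View pics/w6.png

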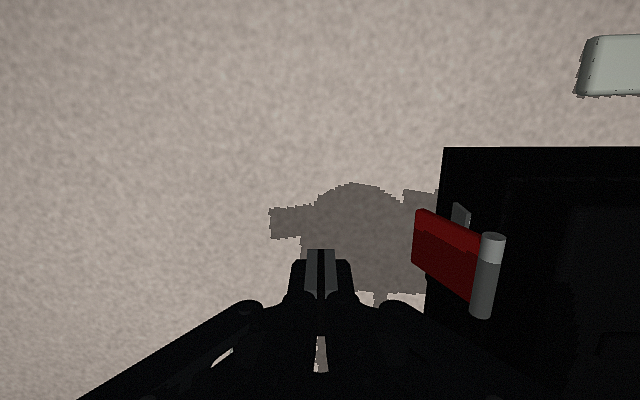

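```bash
python3 -c "
from h import *
print(env.get_obs()['joint_pos'])"
```

```text
[ 1.10221351e-01  2.51386179e-01  1.90185786e+00 -4.29354862e-04
  9.87766470e-01  1.51578745e+00]
```

Emit:
{"api": "servo_tool", "payload": {"series": [[0,0,0,-10,-10.5],[0,0,0,-10,-21],[0,0,0,-10,-31.5],[0,0,0,-10,-42],[0,0,0,-10,-52.5],[0,0,0,-10,-63],[0,0,0,-10,-73.5],[0,0,0,-10,-84]]}}

```text
t: 24.7
ee_pos: [0.593, 0.0898, 0.0737]
tcp_rot: [-2.148, -2.293, 0.001]
wrist_force: [0.2, 0.0, -0.1]
gripper_width: -0.0001
```

Emit:
{"api": "servo_tool", "payload": {"series": [[0,0,0,0,-6],[0,0,0,15,-6],[0,0,0,34,-6],[0,0,0,34,-6]]}}

```text
t: 25.2
ee_pos: [0.5902, 0.0901, 0.0365]
tcp_rot: [-2.029, -2.392, 0.007]
wrist_force: [-0.8, 0.8, 0.1]
gripper_width: 0.0002
```

```bash
python3 loc.py; python3 -c "
from h import *
o=env.get_obs();print(R.from_rotvec(o['tcp_rot']).as_matrix().round(3),o['joint_pos'])"
```

```text
25.2 TCP hinge-frame -279.37627382111884 101.03345056915754 0.036513940745085675 [-0.8276  0.7844  0.0794]
red 0
[[-0.163  0.987 -0.004]
 [ 0.987  0.163 -0.   ]
 [ 0.    -0.004 -1.   ]] [ 1.09928207e-01  2.82288711e-01  1.91904662e+00 -6.50454770e-05
  9.44317393e-01 -5.41996857e-02]
```

Emit:
{"api": "servo_tool", "payload": {"series": [[0,-15,2,0,0],[0,-30,3,0,0],[0,-39,3,0,0],[0,-45,3,0,0],[0,-50,3,0,0],[0,-54,3,0,0],[0,-57,3,0,0],[0,-57,3,0,0]]}}

```text
t: 26.25
ee_pos: [0.6052, 0.0349, 0.0398]
tcp_rot: [-2.03, -2.397, 0.001]
wrist_force: [-0.6, 1.4, -0.1]
gripper_width: 0.0
```

```bash
python3 loc.py
```

```text
26.25 TCP hinge-frame -222.43260827453156 106.61492077917556 0.03981391743605844 [-0.6298  1.3844 -0.124 ]
red 0
```

Emit:
{"api": "servo_tool", "payload": {"series": [[0,-2,0,0,0],[0,-4,0,0,0],[0,-5,0,0,0],[0,-5,0,0,0]]}}

```text
t: 26.8
ee_pos: [0.6061, 0.0299, 0.0399]
tcp_rot: [-2.031, -2.397, 0.0]
wrist_force: [-0.4, 2.0, -1.4]
gripper_width: -0.0002
```

Emit:
{"api": "servo_tool", "payload": {"series": [[0,-1,0,0,0],[0,-2,0,0,0],[0,-2,0,0,0]]}}

```text
t: 27.18
ee_pos: [0.6065, 0.0279, 0.0399]
tcp_rot: [-2.031, -2.397, 0.0]
wrist_force: [0.1, 1.2, -1.2]
gripper_width: 0.0003
```

Emit:
{"api": "servo_tool", "payload": {"series": [[0,-0.5,0,0,0],[0,-1,0,0,0],[0,-1,0,0,0]]}}

```text
t: 27.55
ee_pos: [0.6065, 0.0278, 0.0399]
tcp_rot: [-2.03, -2.396, -0.001]
wrist_force: [-0.7, 6.1, -1.0]
gripper_width: -0.0001
```

Emit:
{"api": "servo_tool", "payload": {"series": [[0,-0.7,0,0,0],[0,-0.7,0,0,0],[0,-0.7,0,0,0]]}}

```text
t: 27.92
ee_pos: [0.6065, 0.0278, 0.04]
tcp_rot: [-2.03, -2.395, -0.002]
wrist_force: [-1.6, 8.0, -0.9]
gripper_width: 0.0001
```

Emit:
{"api": "servo_tool", "payload": {"series": [[0,10,0,0,0],[0,40,0,0,0],[0,90,0,-10,0],[0,120,0,-30,0],[0,120,0,-60,0],[0,120,0,-60,0]]}}

```text
t: 28.68
ee_pos: [0.5902, 0.1456, 0.1037]
tcp_rot: [2.026, 2.394, 0.008]
wrist_force: [-0.6, 0.3, 0.4]
gripper_width: 0.0002
```

```bash
python3 - <<'E'
from h import *; from cell import imaging
np.set_printoptions(precision=4,suppress=True)
H=np.array([.5372,-.2022]);cx=np.array([.167,-.986]);cy=np.array([.986,.167])
for n in("wrist","top","scene"):
    d=imaging.get_image(n); W=cloud(d); im=d["img"].astype(int)
    m=(im[...,0]>im[...,1]+40)&(W[...,2]>.03)&(W[...,2]<.13); q=W[m]; x=(q[:,:2]-H)@cx*1e3; y=(q[:,:2]-H)@cy*1e3
    k=(x>-270)&(x<-170)&(y>50)&(y<150); q,x=q[k],x[k]; print(n,k.sum())
    for z in np.arange(.04,.115,.008):
        j=abs(q[:,2]-z)<.004
        if j.sum()>3: print(round(z,3),np.median(x[j]).round(1),j.sum(),end="; ")
    if n=="wrist": cv2.imwrite("pics/w7.png",d["img"][:,:,::-1])
E
python3 lid.py
```

```text
wrist 8
0.072 -204.8 4; top 0
scene 17
0.072 -201.9 6; 0.08 -202.5 4; 28.825 [0.5868 0.1442 0.0994] [0.0606 0.3844 0.7941] [-0.0044  0.0198  0.0018]
2401 lid 0.004179223377134859 0.1247810235455283
```

View pics/w7.png

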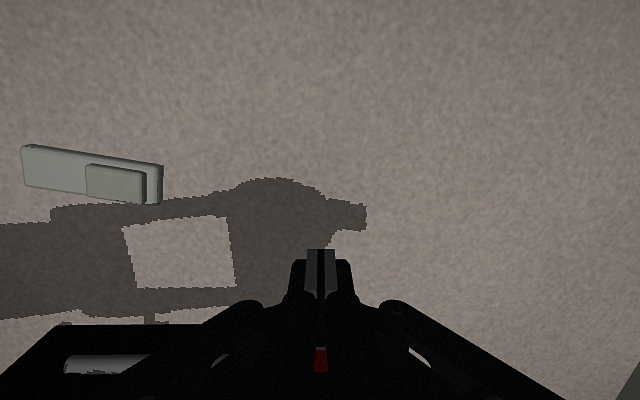

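Emit:
{"api": "servo_tool", "payload": {"series": [[0,0,0,0,10.5],[0,0,0,0,21],[0,0,0,0,31.5],[0,0,0,0,42],[0,0,0,0,52.5],[0,0,0,0,63],[0,0,0,0,73.5],[0,0,0,0,84]]}}

```text
t: 29.88
ee_pos: [0.5862, 0.1438, 0.0983]
tcp_rot: [3.114, 0.412, -0.004]
wrist_force: [0.3, 0.4, 0.8]
gripper_width: -0.0002
```

```bash
cat > latch.py <<'E'
from h import *; from cell import imaging; import sys
np.set_printoptions(precision=4,suppress=True)
H=np.array([.5372,-.2022]);cx=np.array([.167,-.986]);cy=np.array([.986,.167])
d=imaging.get_image("wrist"); W=cloud(d); im=d["img"].astype(int)
m=(im[...,0]>im[...,1]+40)&(W[...,2]>.03)&(W[...,2]<.13); q=W[m]; x=(q[:,:2]-H)@cx*1e3; y=(q[:,:2]-H)@cy*1e3
k=(x>-270)&(x<-170)&(y>50)&(y<150); q,x=q[k],x[k]; print(k.sum())
for z in np.arange(.04,.115,.006):
    j=abs(q[:,2]-z)<.003
    if j.sum()>3: print(round(z,3),np.median(x[j]).round(1),j.sum(),end="; ")
if len(q)>30: print("slope dx/dz",np.polyfit(q[:,2],x/1e3,1))
cv2.imwrite(f"pics/{sys.argv[1]}.png",d["img"][:,:,::-1])
E
python3 latch.py w8
```

```text
121
0.052 -204.4 33; 0.058 -204.0 16; 0.064 -203.6 16; 0.07 -204.0 16; 0.076 -204.4 22; 0.082 -203.8 11; 0.094 -204.9 5; slope dx/dz [ 0.0194 -0.2049]
```

View pics/w8.png

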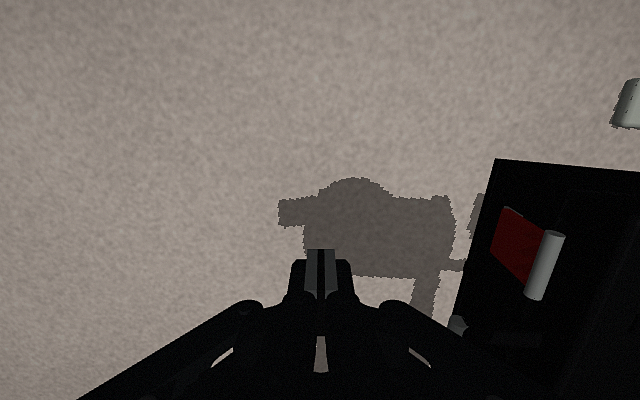

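The wrist view shows the red latch at (515,245) hanging flat on the case front, with x constant within 1 mm over its length. I'll check the bystanders and hand in.

```bash
python3 - <<'E'
from h import *; from cell import imaging; import pickle
a=pickle.load(open("top0.pkl","rb"))["img"].astype(int); b=imaging.get_image("top")["img"].astype(int)
for n,(u0,u1,v0,v1) in dict(jar=(455,500,222,260),ub=(238,270,260,330),ua=(340,392,122,152)).items():
    A=a[v0:v1,u0:u1];B=b[v0:v1,u0:u1]; print(n,abs(A-B).mean(), end=" ")
    f=(lambda I:(I[...,2]>I[...,0]+50)) if n=="jar" else (lambda I:(I.min(2)>165)|((I[...,1]-I[...,0])>3))
    for I in(A,B): v,u=np.where(f(I)); print(len(u),u.mean().round(1),v.mean().round(1),end=" | ")
    print()
print(env.get_obs()["wrist_force"],env.finish_job())
E
```

```text
jar 40.14639376218324 415 24.7 17.9 | 434 24.6 18.0 | 
ub 58.84434523809524 291 15.8 44.5 | 1741 13.0 37.2 | 
ua 40.942094017094014 75 17.0 15.5 | 1008 22.0 10.1 | 
the job is handed in; nothing more can be done
[ 0.45211568 -0.13272554 -0.40218505] None
```

The lid is closed and pressed on its seal, the red latch is flat on the case front, and the job is handed in at about 30 s.

- **Lid:** I drew it forward with the fingers loosely around the handle bar and never squeezed the bar. For the last part, from about 0.4 rad, the front finger carried the weight all the way down, at up to about 9 N. The last check put the lid angle at 0.002–0.004 rad, which is closed within measurement error.
- **Press:** with shut fingers on the bar I read 11.6 to 13.6 N downward for about 1.5 s. There was also about 5 N sideways, so roughly 14 N in total.
- **Latch:** on the first push my finger was blocked, probably by the latch pivot, at about 15 N (under the 20 N limit). I turned the gripper a quarter turn and pushed again at no more than about 8 N. The latch then hung vertical to about 0.02 rad, and the arm let go and backed off.

**What disagreed or was not confirmed:**
- The fingertips turned out to be about 25 mm above the reported TCP, and both cameras agreed on this. Finding the bar by feel took several extra small steps.
- In the final check the jar had not moved (within 0.1 pixel). The check on the two sensor units was inconclusive, because the picture brightness had changed and the colour mask failed. Neither the reported path nor the force readings suggests I touched them.

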